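Lock the push-and-turn cap on the rinse can

TASK

Close the small rinse can: pick up the black cap that stands on the bench, set it over the can's neck so that its inner lugs find the two entry slots, press it down against the spring, turn it clockwise to the stop and let it spring up, so that it stays locked on by itself. Feel for the slots and for the stop gently, without forcing the cap against the neck, and leave the piston, the grease tin and the spark plug alone.

Things in the scene. Friction and masses are not known exactly. Their poses are not given: they have to be found in the camera images.
- cap: Loose black round cap, 100 g, 59 mm across, standing open side down on the bench. Origin: centre of the skirt's lower edge, z up. Flat top 33 mm over the origin. Half a turn about z leaves it the same. More than 90 N between cap and can (down on the flange, or about 1.5 N m against the stop) is too much.
- cap_bar (a point): Middle of the cap's upright grip bar, 45 mm over the cap's origin. The bar stands on the flat top across the axis: 14 mm thick (cap's y), 54 mm long (cap's x), 25 mm high, its top 58 mm over the cap's origin.
- cap_lugs (a point): On the cap's axis, 6.5 mm over its origin, level with its two equal inner lugs, which sit under the two ends of the bar (+x and -x). Skirt 51 mm inside diameter, 29 mm deep inside; the lugs reach inward to 35 mm apart, each 8 mm wide and 5 mm high (4 to 9 mm over the cap's origin).
- rinse_can: Aluminium can, bolted down. Origin: centre of its underside, z up. 112 mm square foot plate, body 108 mm across, shoulder 85 mm up, wire handle on its +x side reaching 83 mm out, below 70 mm. A steel neck stands on the can's axis: a 31 mm post, a 46 mm flange on it and a sprung plunger.
- can_flange (a point): On the can's axis, level with the flange's top, 111 mm over the can's origin; axes of the can. Two opposite entry slots in the flange let the lugs through with 0.1 rad to spare either way. They lie near the can's +y and -y, but the neck, screwed on by hand, is turned by an unmeasured angle up to 0.7 rad either way about z. Slots visible from above. Lugs on the flange: cap's origin at 107 mm.
- can_plunger (a point): Top of the plunger (25 mm across) when free, 132.5 mm over the can's origin; it gives at 0.8 N per mm. With the lugs dropped in the slots the cap lies loose on it, the cap's origin about 102 mm over the can's; it can be let go and regripped there. Pressed below 92 mm (about 9 N) the lugs are under the flange's lip; 85 mm is the bottom (15 N).
- can_locked (a point): Where the cap's origin is when locked, on the can's axis 96 mm over its origin. Pressed to about 88 mm, the cap turns clockwise from above, 0.96 rad from mid slot to mid notch; a hard stop is 0.15 rad farther. Let go there, the spring (6 N) lifts the lugs 4 mm into notches. Turned too little it stays at 92 mm, not locked. It cannot turn anticlockwise from the slots.
- piston: Bystander: light metal piston, 66 mm across, 57 mm high, upright. Origin: centre of its underside.
- grease_tin: Bystander: round tin, 77 mm across, 52 mm high. Origin: centre of its underside.
- spark_plug: Bystander: spark plug lying on the bench, 74 mm long (y), 24 mm high. Origin: centre of its underside.
Not all that is in view belongs to the job. Leave any green, orange or purple look-alike of the cap alone.

How it is judged:
By the outcome, as a careful person would: the job done as asked, in the order asked, and still so for the second after the job is handed in, with the robot touching nothing.
It also fails if it takes over 64 s, if anything falls off the work surface, if the arm or the gripper's body presses on something with over 40 N, if the wrist force passes 120 N, or if a joint passes its speed limit or range.

ROBOT

A 7-joint arm with a two-finger parallel gripper is mounted at the origin on a cart in front of the work surface, level with it; the furniture and walls round the work are solid. World frame = base frame: x ahead of the robot, y to its left, z up, the work surface at z = 0. Lengths are in m, angles in rad, forces in N, time in s.
With the tool pointing down it reaches from about 0.425 to 0.875 m from the base axis. Payload 4.7 kg.
Tool frame: the origin (TCP) lies at the very end of the fingers, on their centre line; the grasp point (between the pads) lies 19 mm behind it; z points along the fingers, y is the direction in which the jaws open and shut (so a half turn about z gives the same grasp; the last joint's range is limited). The gripper opens to 85 mm and grips with 20 to 120 N. Pads are 22 mm wide; open, the fingers measure 114 mm over their backs; the gripper's body (76 mm by 85 mm) begins 54 mm behind the grasp point. The pads swing forward as they close: fully open they stand 13 mm farther back than shut.
Start: joints at [-1.116, 0.321, -0.07, 1.45, 0.023, 1.371, -0.057], TCP at [0.277, 0.588, 0.231] pointing down, gripper open.
Joint ranges: [-2.86, 2.86], [-0.3, 2.09], [-1.38, 1.24], [0.06, 2.45], [-1.56, 4.7], [0.09, 2.05], [-2.69, 2.69]. Speed limits (rad/s): [2.57, 2.57, 3.14, 3.14, 3.14, 3.14, 3.14].

INTERFACE

Orientations are given as a unit quaternion [x, y, z, w].
In Python, from station import env, optics, workorder gives the robot as it stands. The module is installed in compiled form; this text tells all that it offers.
- The arm moves only by the tool apply_moves, never from a script. Its argument "moves" is a list of rows, each a list of 3 entries, a list of its own where there are three numbers: the shift along the tool's x, y, z in m, then the turn about the tool's z in degrees, then the finger opening in m, from 0 to 0.0854. A call has 1 to 12 rows; each row shifts and turns the commanded pose from where the row before left it, along the tool's axes as they then stand; what a row does not reach is not made up. A row lasts 1/12 s, in which the tool goes at most 41.7 mm and 7.16 degrees, less where a joint would pass 70% of its speed; a pose out of reach is approached as far as the arm can. A call with a gripper value outside its range is refused whole. The fingers move at their own pace and stop on an object; "newtons" is the grip in N (left out, the last holds). Time passes only in rows, so rows that do not move let the fingers close. It gives the time, the measured TCP pose, the force and the opening at its end, in the units of the state.
- env.get_obs(): the state, without advancing time (a new reading comes with each control period).
- optics.capture(name): name is "scene" or "top"; returns a dict with "img" (480x640x3 uint8, red, green, blue), "vfov" (degrees; the focal length in pixels is half the picture's height over the tangent of half this angle, whatever the lens; pixels are square), "cx", "cy" (the principal point, pixels), "dist_coeffs" ([k1, k2, p1, p2, k3] as OpenCV has them; the pictures are not rectified), "R" (3x3) and "t" (3): a world point X has camera coordinates R X + t. Camera axes: x right, y down, z forward; pixel columns grow to the right and rows downward; lengths in m; the calibration is good to about 2 mm. A picture is of the moment at which its call begins. There is no depth.
- workorder.close_job(): hands the job in, once; it reports no verdict.
The state is a dict: "clock": time; "q": joint angles; "joint_velocities": joint speeds; "joint_torque": joint torques, N m; "tool_pos": TCP position; "tool_rot": TCP orientation; "ft_force": force on the tool from outside, world axes, zero at the start; "ft_torque": the same for the moment, N m; "opening": opening from 0.0 (shut) to 1.0 (fully open).
Only numpy, scipy, OpenCV 4.12 (cv2) and the standard library are available. Lean on these libraries where they do the work, as an engineer would, in place of code of your own. Each camera call takes 0.05 s, during which the arm holds its last target. There are 200 camera calls.

## Working session

There is one attempt and no reset: what is moved stays moved. The work goes in short steps, Python scripts to look and compute and a tool call to move; the robot and the scene stay as the last step left them, time stands still between calls to the robot, and variables do not carry over. Pictures are saved under pics/ and viewed, about 8 in all and at most 12, crops included, and the job is handed in when it is done.

Besides the shell and the picture viewer there is one more tool, called after ">>>" as name(argument=value, ...), one argument or row to a line, values as JSON. apply_moves: Moves the arm, as the interface text tells. Its arguments: {"type":"object","properties":{"moves":{"type":"array"},"newtons":{"type":"number"}},"required":["moves"]}

```bash
mkdir -p pics; cat > h.py <<'E'
import numpy as np, cv2
from station import env, optics, workorder
from scipy.spatial.transform import Rotation as Rn
def cap(n):
    d=optics.capture(n); h=d["img"].shape[0]
    f=h/2/np.tan(np.radians(d["vfov"])/2)
    d["K"]=np.array([[f,0,d["cx"]],[0,f,d["cy"]],[0,0,1.]]); d["R"]=np.array(d["R"]); d["t"]=np.array(d["t"]); d["D"]=np.array(d["dist_coeffs"],float)
    return d
def ray(d,px,z):
    p=cv2.undistortPoints(np.array(px,float).reshape(-1,1,2),d["K"],d["D"]).reshape(-1,2)
    v=np.c_[p,np.ones(len(p))]@d["R"]; c=-d["R"].T@d["t"]
    return c+v*((z-c[2])/v[:,2])[:,None]
def proj(d,X):
    return cv2.projectPoints(np.array(X,float).reshape(-1,3),cv2.Rodrigues(d["R"])[0],d["t"],d["K"],d["D"])[0].reshape(-1,2)
def save(n,im): cv2.imwrite("pics/"+n+".png",cv2.cvtColor(im,cv2.COLOR_RGB2BGR))
E
python3 - <<'E'
from h import *
for n in("scene","top"):
    d=cap(n); save(n+"0",d["img"]); print(n,d["K"][0,0],-d["R"].T@d["t"],d["D"]); print(d["R"].round(3))
o=env.get_obs(); print({k:np.round(v,3) for k,v in o.items()})
E
```

```text
scene 531.9180419422014 [ 0.20733474 -0.51795379  0.86969614] [-0.09804906  0.          0.          0.          0.        ]
[[ 0.866 -0.501  0.003]
 [-0.401 -0.696 -0.595]
 [ 0.301  0.514 -0.803]]
top 503.2288988691879 [ 0.34885769 -0.01921639  1.0635159 ] [-0.11003344  0.          0.          0.          0.        ]
[[-0.02  -1.    -0.02 ]
 [-0.987  0.023 -0.157]
 [ 0.157  0.017 -0.987]]
{'clock': np.float64(0.1), 'q': array([-1.116,  0.322, -0.07 ,  1.452,  0.023,  1.371, -0.057]), 'joint_velocities': array([-0.   , -0.002, -0.   , -0.002,  0.   ,  0.002,  0.   ]), 'joint_torque': array([-0.0000e+00, -4.9488e+01, -3.8400e-01, -3.1521e+01,  1.3000e-02,
        7.0000e-03,  0.0000e+00]), 'tool_pos': array([0.277, 0.587, 0.23 ]), 'tool_rot': array([ 0.219,  0.976, -0.001, -0.   ]), 'ft_force': array([-0.065, -0.067,  0.063]), 'ft_torque': array([-0.007,  0.04 , -0.018]), 'opening': np.float64(1.002)}
```

View pics/top0.png

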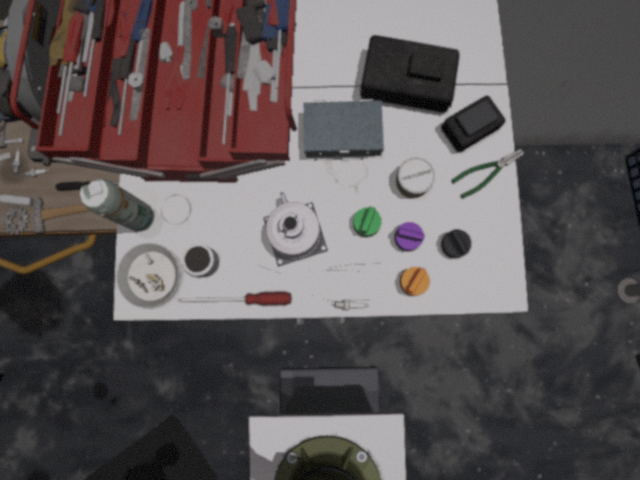

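View pics/scene0.png

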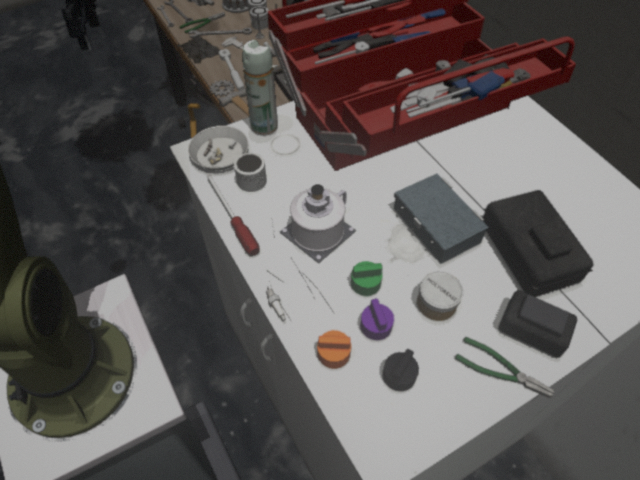

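The top view shows the black cap at about (456,243) and the can with its neck at about (290,225). The look-alikes are green (367,222), purple (408,236) and orange (414,281). In the scene view the cap is at (401,371) and the neck at (317,195). Next I'll enlarge the cap and the neck.

```bash
python3 - <<'E'
from h import *
t=cap("top");s=cap("scene")
def crop(im,u,v,r,S=400): return cv2.resize(im[v-r:v+r,u-r:u+r],(S,S),interpolation=cv2.INTER_CUBIC)
def br(a): return np.clip(a.astype(float)*2.5,0,255).astype(np.uint8)
save("crop1",np.hstack([crop(t["img"],290,226,32),crop(br(t["img"]),456,243,24)]))
for d,n,(u,v) in((t,"top",(456,243)),(s,"scene",(401,371))):
    g=cv2.cvtColor(d["img"],cv2.COLOR_RGB2GRAY)
    m=(g<80).astype(np.uint8)
    k,l,st,c=cv2.connectedComponentsWithStats(m)
    i=l[v,u]; print(n,st[i],c[i])
    print(ray(d,[c[i]],.02),ray(d,[c[i]],.033))
# flange/foot plate
print("can top-knob",ray(t,[[290,223]],.1325),ray(s,[[317,190]],.1325))
print("plug dark cap",ray(t,[[456,243]],.0))
E
```

```text
top [441 230  29  28 647] [455.02163833 243.61669243]
[[ 0.49715261 -0.27939719  0.02      ]] [[ 0.49530517 -0.27615589  0.033     ]]
scene [ 383  350   35   41 1074] [400.12104283 370.76722533]
[[ 0.49826324 -0.28028288  0.02      ]] [[ 0.49381215 -0.28391915  0.033     ]]
can top-knob [[0.52772404 0.05760502 0.1325    ]] [[0.52885918 0.05609205 0.1325    ]]
plug dark cap [[ 0.50127828 -0.28658265  0.        ]]
```

View pics/crop1.png

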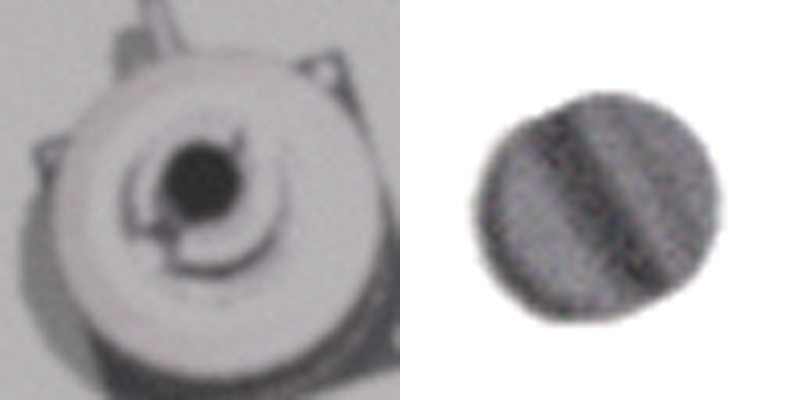

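Crop 1 shows the neck with the black plunger top at about (290.2,222.8). The slots are dark gaps at crop (162,230) and (238,142). The cap's bar runs along the dark strip from (560,112) to (655,285). Next I'll turn these into positions and angles.

```bash
python3 - <<'E'
from h import *
t=cap("top");s=cap("scene")
C=[]
for d,(u,v),n in((t,(290,223),"t"),(s,(317,190),"s")):
    g=cv2.cvtColor(d["img"],cv2.COLOR_RGB2GRAY)
    k,l,st,c=cv2.connectedComponentsWithStats((g<80).astype(np.uint8)); i=l[v,u]
    p=ray(d,[c[i]],.1325)[0]; print(n,st[i],c[i],p); C.append(p)
ax=np.array(C)  # plunger centres
def samp(d,c,r,z,th):
    P=np.c_[c[0]+r*np.cos(th),c[1]+r*np.sin(th),0*th+z]
    q=proj(d,P).astype(np.float32); g=cv2.cvtColor(d["img"],cv2.COLOR_RGB2GRAY)
    return cv2.remap(g,q[:,:1],q[:,1:],cv2.INTER_LINEAR)[:,0]
th=np.radians(np.arange(0,360,6))
for r in(.0185,.0205,.022): 
    print(r); 
    for d,c in((t,ax[0]),(s,ax[1])): print(samp(d,c,r,.111,th))
# rectified metric views: neck at z=.111 and cap top at z=.058/.033
def rect(d,c,z,half=.04,S=400):
    a=np.linspace(half,-half,S); X,Y=np.meshgrid(a,a) # image: right=-y, up=+x
    q=proj(d,np.c_[c[0]+Y.ravel(),c[1]+X.ravel(),np.full(X.size,z)]).reshape(S,S,2).astype(np.float32)
    return cv2.remap(d["img"],q[...,0],q[...,1],cv2.INTER_CUBIC)
cc=np.array([.4975,-.280])
br=lambda a:np.clip(a.astype(float)*2.2,0,255).astype(np.uint8)
R=np.vstack([np.hstack([rect(t,ax[0],.111),br(rect(t,cc,.058))]),np.hstack([rect(s,ax[1],.111),br(rect(s,cc,.058))])])
for x in(200,600):
    for y in(200,600): cv2.drawMarker(R,(x,y),(255,0,0),0,14)
save("rect",cv2.resize(R,(600,600)))
E
```

```text
t [284 217  12  12 107] [289.6728972  222.85046729] [0.52802627 0.05822069 0.1325    ]
s [312 185  11  14 128] [316.796875  191.3515625] [0.52688279 0.05337745 0.1325    ]
0.0185
[144 137 135 137 135 137 144 152 155 160 162 167 168 166 164 163 161 154
 152 128  98  91  97 101 108 133 157 168 169 169 168 170 172 174 171 175
 171 172 174 173 174 176 178 179 179 180 179 179 177 171 169 168 164 151
 126 119 135 152 155 151]
[137 146 149 142 121  87  64  59  60  60  61  58  60  60  62  75  93  97
  93  96 117 129 147 157 161 159 154 147 137 132 119 111 102  98  92  92
  90  91  94  96  95  94  95  93  94  97 102 111 115 119 128 138 130 113
  97  86  85  88  98 118]
0.0205
[166 163 163 166 162 166 167 168 169 169 167 169 171 171 169 166 162 157
 152 132 109 111 122 126 123 128 142 149 146 147 146 146 149 150 150 152
 153 156 158 159 160 166 169 172 174 177 177 176 176 176 177 178 175 162
 145 130 147 168 170 169]
[148 155 156 154 134  95  68  60  59  62  61  58  61  60  64  87 109 103
  93 109 140 152 157 161 154 145 132 120 110  96  87  83  84  81  80  80
  81  79  80  82  79  78  79  78  79  78  82  88  92  93 101 105 105  99
  92  91  90  89 100 124]
0.022
[171 170 169 172 170 170 173 172 169 165 162 159 160 159 157 154 147 142
 143 127 119 132 145 147 137 121 127 121 115 120 122 120 117 121 125 125
 128 134 137 137 145 154 157 160 165 169 171 170 172 172 177 180 178 173
 159 143 154 168 170 171]
[155 161 162 158 144 104  68  59  58  60  60  59  61  60  62  94 129 114
 101 130 161 168 168 162 149 139 134 124 108  87  80  77  76  77  77  77
  78  80  80  80  75  73  74  74  74  74  79  91  94  95  93  95  97 104
 106 109 107 102 106 135]
```

View pics/rect.png

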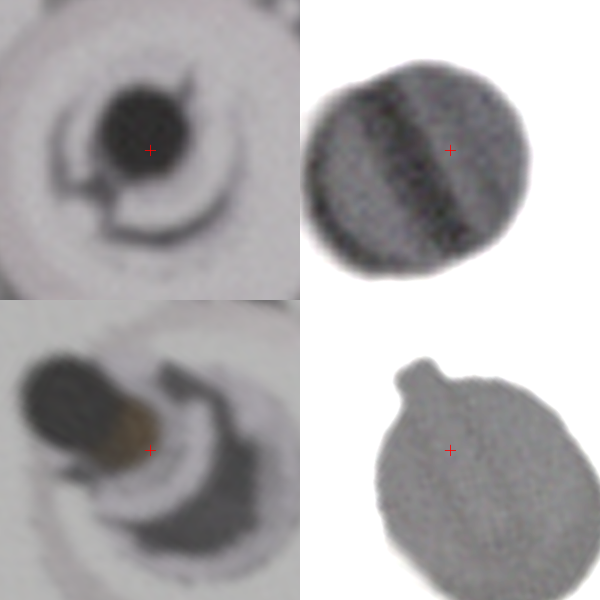

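>>> apply_moves(
  moves=[
    [[-0.0256,-0.0253,0],0,0.05],
    [[-0.0256,-0.0253,0],0,0.05],
    [[-0.0256,-0.0253,0],0,0.05],
    [[-0.0256,-0.0253,0],0,0.05],
    [[-0.0256,-0.0253,0],0,0.05],
    [[-0.0256,-0.0253,0],0,0.05],
    [[-0.0256,-0.0253,0],0,0.05],
    [[-0.0256,-0.0253,0],0,0.05],
    [[-0.0256,-0.0253,0],0,0.05],
    [[-0.0256,-0.0253,0],0,0.05],
  ],
  newtons=60,
)

```text
clock: 1.13
tool_pos: [0.4013, 0.2481, 0.2315]
tool_rot: [0.219, 0.976, 0.0, 0.0]
ft_force: [-0.2, 0.7, -0.1]
opening: 0.585
```

>>> apply_moves(
  moves=[
    [[-0.0224,-0.0313,0],0,0.05],
    [[-0.0224,-0.0313,0],0,0.05],
    [[-0.0224,-0.0313,0],0,0.05],
    [[-0.0224,-0.0313,0],0,0.05],
    [[-0.0224,-0.0313,0],0,0.05],
    [[-0.0224,-0.0313,0],0,0.05],
    [[-0.0224,-0.0313,0],0,0.05],
    [[-0.0224,-0.0313,0],0,0.05],
    [[-0.0224,-0.0313,0],0,0.05],
    [[-0.0224,-0.0313,0],0,0.05],
    [[-0.0224,-0.0313,0],0,0.05],
    [[-0.0224,-0.0313,0],0,0.05],
  ],
)

```text
clock: 2.13
tool_pos: [0.4839, -0.2064, 0.2318]
tool_rot: [0.218, 0.976, 0.0, 0.001]
ft_force: [0.2, 0.0, -0.0]
opening: 0.584
```

>>> apply_moves(
  moves=[
    [[-0.0224,-0.0313,0],0,0.05],
    [[-0.0224,-0.0313,0],0,0.05],
    [[0,0,0.005],7,0.05],
    [[0,0,0.005],7,0.05],
    [[0,0,0.005],7,0.05],
    [[0,0,0.005],7,0.05],
    [[0,0,0.005],7,0.05],
    [[0,0,0.005],7,0.05],
    [[0,0,0.005],7,0.05],
    [[0,0,0.005],7,0.05],
    [[0,0,0.005],7,0.05],
    [[0,0,0.005],7,0.05],
  ],
)

```text
clock: 3.13
tool_pos: [0.4977, -0.2801, 0.1811]
tool_rot: [0.741, 0.672, 0.0, -0.0]
ft_force: [0.5, 0.6, 0.4]
opening: 0.59
```

>>> apply_moves(
  moves=[
    [[0,0,0.005],7,0.05],
    [[0,0,0.005],7,0.05],
    [[0,0,0.005],7,0.05],
    [[0,0,0.005],7,0.05],
    [[0,0,0.005],7,0.05],
    [[0,0,0.005],7,0.05],
    [[0,0,0.005],7,0.05],
    [[0,0,0.005],7,0.05],
    [[0,0,0.01],2.7,0.05],
    [[0,0,0.01],0,0.05],
    [[0,0,0],0,0.05],
  ],
)

```text
clock: 4.05
tool_pos: [0.4966, -0.2792, 0.1193]
tool_rot: [0.974, 0.226, -0.001, -0.001]
ft_force: [-0.2, 0.6, -0.7]
opening: 0.586
```

```bash
python3 - <<'E'
from h import *
o=env.get_obs(); print(o["clock"],o["tool_pos"],o["q"].round(2) if hasattr(o["q"],'round') else o["q"],o["opening"])
R=Rn.from_quat(o["tool_rot"]).as_matrix(); print("yaw",np.degrees(np.arctan2(R[1,0],R[0,0])),R[:,2])
t=cap("top");s=cap("scene")
b=lambda a,u,v:cv2.resize(np.clip(a[v-60:v+60,u-60:u+60].astype(float)*2,0,255).astype(np.uint8),(400,400),interpolation=cv2.INTER_CUBIC)
save("pre",np.hstack([b(t["img"],456,243),b(s["img"],401,371)]))
E
```

```text
4.05 [ 0.49663009 -0.27922215  0.11934967] [-0.46  0.42  1.13  1.82 -0.41  1.17 -0.31] 0.5860405204770425
yaw 26.163003860219543 [-0.00298484  0.00125973 -0.99999475]
```

View pics/pre.png

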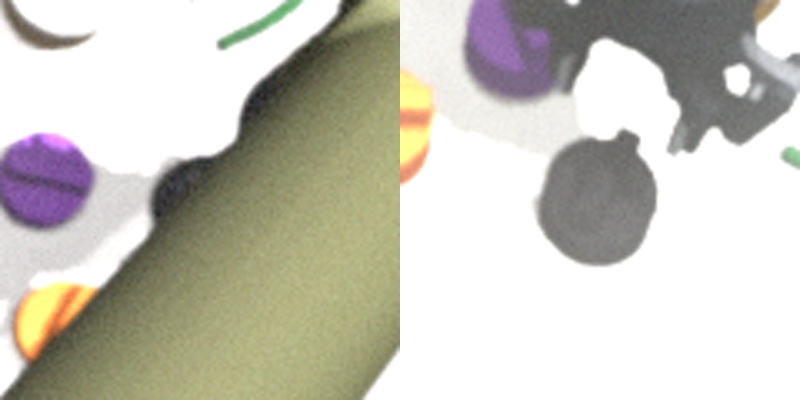

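The view shows the fingers straddling the cap's bar. The bar end is at scene pixel (409,352), and the purple look-alike is clear of the fingers. I'll descend and grip.

>>> apply_moves(
  moves=[
    [[0,0,0.02],0,0.05],
    [[0,0,0.02],0,0.05],
    [[0,0,0.02],0,0.05],
    [[0,0,0.012],0,0.05],
    [[0,0,0.01],0,0.05],
    [[0,0,0],0,0.05],
    [[0,0,0],0,0.0],
    [[0,0,0],0,0.0],
    [[0,0,0],0,0.0],
    [[0,0,0],0,0.0],
    [[0,0,0],0,0.0],
    [[0,0,0],0,0.0],
  ],
  newtons=60,
)

```text
clock: 5.15
tool_pos: [0.4986, -0.2808, 0.0405]
tool_rot: [0.974, 0.225, 0.001, 0.001]
ft_force: [0.3, 0.4, 6.8]
opening: 0.144
```

>>> apply_moves(
  moves=[
    [[0,0,0],0,0.0],
    [[0,0,0],0,0.0],
    [[0,0,-0.01],0,0.0],
    [[0,0,-0.03],0,0.0],
    [[0,0,-0.04],0,0.0],
    [[0,0,-0.04],0,0.0],
    [[0,0,-0.04],0,0.0],
    [[0,0,-0.02],0,0.0],
    [[0,0,0],0,0.0],
  ],
)

```text
clock: 5.9
tool_pos: [0.4995, -0.2822, 0.2247]
tool_rot: [0.974, 0.225, 0.004, 0.002]
ft_force: [0.6, -1.3, -0.9]
opening: 0.147
```

```bash
python3 - <<'E'
from h import *
o=env.get_obs(); print(o["clock"],o["tool_pos"],o["q"].round(2),o["opening"],o["ft_force"])
R=Rn.from_quat(o["tool_rot"]).as_matrix(); print("yaw",np.degrees(np.arctan2(R[1,0],R[0,0])),R[:,2])
s=cap("scene"); p=o["tool_pos"]
q=proj(s,[p,p+[0,0,-.036]]); print(q)
u,v=q[1].astype(int); im=s["img"].copy()
c=np.clip(im[max(v-70,0):v+50,u-80:u+80].astype(float)*2,0,255).astype(np.uint8); print(u-80,max(v-70,0))
save("held",cv2.resize(c,None,fx=4,fy=4,interpolation=cv2.INTER_CUBIC))
E
```

```text
5.9 [ 0.49953779 -0.28221207  0.22472176] [-0.52  0.29  1.18  1.69 -0.28  1.34 -0.4 ] 0.14732088827778334 [ 0.59567511 -1.34549696 -0.88640171]
yaw 26.02645581695715 [ 0.00815484 -0.00205318 -0.99996464]
[[419.85468523 313.21666104]
 [416.03584782 325.31803481]]
336 255
```

View pics/held.png

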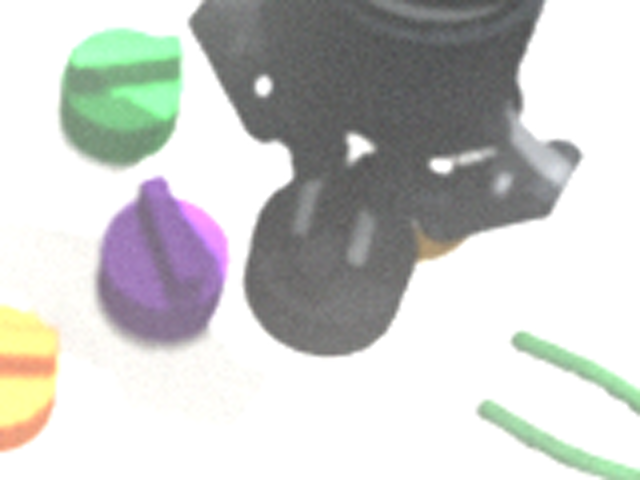

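The cap is held by its bar: silhouette about x 397–440, bottom row 344. Next I'll check how far it is off centre in the grip.

```bash
cat > slip.py <<'E'
from h import *
def slip(tag,dz=.039):
    o=env.get_obs(); s=cap("scene"); p=np.array(o["tool_pos"]); R=Rn.from_quat(o["tool_rot"]).as_matrix()
    a=np.linspace(0,2*np.pi,200)
    def sil(sx,dz):
        P=[[sx+r*np.cos(x),r*np.sin(x),dz-h] for h,r in((0,.0295),(.033,.0295)) for x in a]
        return proj(s,p+np.array(P)@R.T)
    g=cv2.cvtColor(s["img"],cv2.COLOR_RGB2GRAY)
    c=proj(s,p+R@[0,0,dz])[0]
    q0=sil(0,dz); 
    def edge(pt,n):  # strongest dark->bright crossing along outward normal n
        k=np.arange(-10,10,.25); L=np.array([pt+n*i for i in k],np.float32)
        v=cv2.remap(g,L[:,:1],L[:,1:],cv2.INTER_LINEAR)[:,0].astype(float)
        return k[np.argmax(np.gradient(cv2.GaussianBlur(v.reshape(-1,1),(1,9),0)[:,0]))]
    for ang in(10,45,70,90,110,135,170,180,200):
        n=np.array([np.cos(np.radians(ang)),np.sin(np.radians(ang))])
        f=lambda q:(q@n).max(); j=np.argmax(q0@n)
        print(tag,ang,"meas-pred px",edge(q0[j],n),"per mm slip %.2f"%(f(sil(.001,dz))-f(q0)),"per mm drop %.2f"%(f(sil(0,dz+.001))-f(q0)))
E
python3 -c "
from slip import *
slip('a')"
```

```text
a 10 meas-pred px -0.5 per mm slip 0.23 per mm drop -0.07
a 45 meas-pred px -0.75 per mm slip -0.15 per mm drop 0.14
a 70 meas-pred px -0.75 per mm slip -0.40 per mm drop 0.25
a 90 meas-pred px -0.5 per mm slip -0.54 per mm drop 0.30
a 110 meas-pred px -0.75 per mm slip -0.63 per mm drop 0.32
a 135 meas-pred px -0.75 per mm slip -0.62 per mm drop 0.28
a 170 meas-pred px -0.5 per mm slip -0.43 per mm drop 0.13
a 180 meas-pred px -0.75 per mm slip -0.34 per mm drop 0.08
a 200 meas-pred px -0.5 per mm slip -0.15 per mm drop -0.04
```

>>> apply_moves(
  moves=[
    [[0.0175,-0.0293,0],0,0.0],
    [[0.0175,-0.0293,0],0,0.0],
    [[0.0175,-0.0293,0],0,0.0],
    [[0.0175,-0.0293,0],0,0.0],
    [[0.0175,-0.0293,0],0,0.0],
    [[0.0175,-0.0293,0],0,0.0],
    [[0.0175,-0.0293,0],0,0.0],
    [[0.0175,-0.0293,0],0,0.0],
    [[0.0175,-0.0293,0],0,0.0],
    [[0.0175,-0.0293,0],0,0.0],
    [[0,0,0],-5,0.0],
    [[0,0,0],-7,0.0],
  ],
)

```text
clock: 7.0
tool_pos: [0.5244, 0.063, 0.2169]
tool_rot: [0.944, 0.331, -0.002, 0.0]
ft_force: [0.9, -0.9, -1.1]
opening: 0.141
```

>>> apply_moves(
  moves=[
    [[0,0,0],-7,0.0],
    [[0,0,0],-7,0.0],
    [[0,0,0],-7,0.0],
    [[0,0,0],-7,0.0],
    [[0,0,0],-7,0.0],
    [[0,0,0],-7,0.0],
    [[0,0,0],-7,0.0],
    [[0,0,0],-7,0.0],
    [[0,0,0],-7,0.0],
    [[0,0,0],-7,0.0],
    [[0,0,0],-7,0.0],
    [[0,0,0],-7,0.0],
  ],
)

```text
clock: 8.0
tool_pos: [0.5246, 0.0597, 0.2171]
tool_rot: [0.482, 0.876, -0.002, -0.001]
ft_force: [-0.6, 0.4, -0.7]
opening: 0.145
```

>>> apply_moves(
  moves=[
    [[0,0,0.01],-7,0.0],
    [[0,0,0.01],-2,0.0],
    [[0,0,0.01],0,0.0],
    [[0,0,0],0,0.0],
    [[0,0,0],0,0.0],
  ],
)

```text
clock: 8.42
tool_pos: [0.525, 0.0595, 0.1878]
tool_rot: [0.415, 0.91, -0.001, -0.001]
ft_force: [0.0, 0.1, -0.0]
opening: 0.144
```

```bash
cat > st.py <<'E'
from slip import *
def st():
    o=env.get_obs(); print(round(o["clock"],2),np.round(o["tool_pos"],4),"q",np.round(o["q"],2),"op",round(o["opening"],3),"F",np.round(o["ft_force"],1),"T",np.round(o["ft_torque"],2))
    R=Rn.from_quat(o["tool_rot"]).as_matrix(); y=np.degrees(np.arctan2(R[1,0],R[0,0])); print("yaw %.1f"%y,R[:,2].round(4))
    e=np.array([.528,.058,0])-o["tool_pos"]; print("to axis in tool",(R.T@e).round(4))
E
python3 -c "
from st import *
st(); slip('a')
s=cap('scene');c=s['img'][110:260,240:400];save('over',cv2.resize(np.clip(c*1.3,0,255).astype(np.uint8),None,fx=4,fy=4,interpolation=cv2.INTER_CUBIC))"
```

```text
8.42 [0.525  0.0595 0.1878] q [-1.    0.11  0.9   1.84 -0.09  1.24  0.64] op 0.144 F [ 0.   0.1 -0. ] T [-0.01 -0.08  0.02]
yaw 131.0 [-0.0031 -0.0015 -1.    ]
to axis in tool [-0.0033  0.0019  0.1878]
a 10 meas-pred px 0.5 per mm slip -0.54 per mm drop 0.06
a 45 meas-pred px 0.0 per mm slip -0.47 per mm drop 0.26
a 70 meas-pred px 7.0 per mm slip -0.31 per mm drop 0.35
a 90 meas-pred px 8.25 per mm slip -0.14 per mm drop 0.37
a 110 meas-pred px -1.0 per mm slip 0.05 per mm drop 0.34
a 135 meas-pred px -1.25 per mm slip 0.27 per mm drop 0.25
a 170 meas-pred px -1.5 per mm slip 0.48 per mm drop 0.05
a 180 meas-pred px -1.25 per mm slip 0.53 per mm drop -0.02
a 200 meas-pred px -1.5 per mm slip 0.54 per mm drop -0.15
```

View pics/over.png

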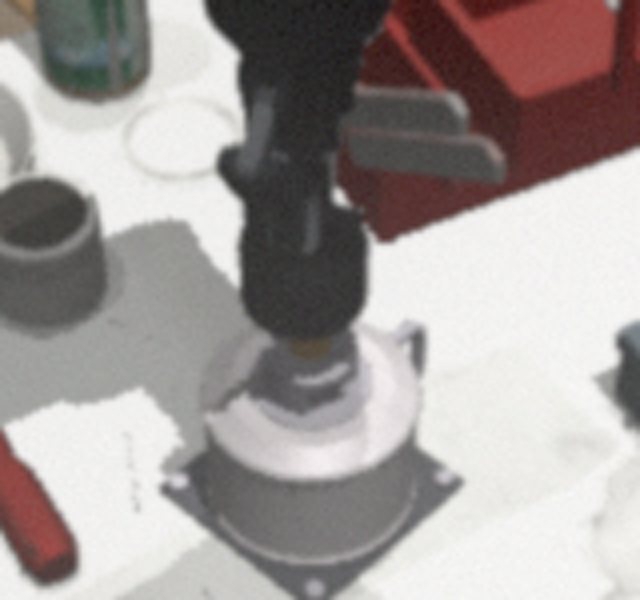

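The cap hangs over the neck, with the can's axis near column 318 in the scene view. I'll compare the cap and can axes within this one camera.

```bash
python3 - <<'E'
from st import *
s=cap("scene"); t=cap("top")
print("axis proj scene",proj(s,[[.528,.058,z] for z in(.0,.05,.085,.111,.1325,.15)]).round(1).tolist())
print("top axis",proj(t,[[.528,.058,z] for z in(.0,.085,.111,.1325)]).round(1).tolist())
im=cv2.imread("pics/scene0.png"); g=cv2.cvtColor(im,cv2.COLOR_BGR2GRAY).astype(float)
for v in(186,188,190,192,194): print(v,g[v,306:330].astype(int))
for v in(205,215,225,235):
    r=np.gradient(cv2.GaussianBlur(g[v:v+1],(5,1),0)[0]); L=280+np.argmin(r[280:305]); Rr=330+np.argmax(r[330:360]); print(v,L,Rr,(L+Rr)/2)
g2=cv2.cvtColor(s["img"],cv2.COLOR_RGB2GRAY).astype(float)
for v in(172,176,180,184,188):
    r=np.gradient(cv2.GaussianBlur(g2[v:v+1],(5,1),0)[0]); L=285+np.argmin(r[285:315]); Rr=320+np.argmax(r[320:345]); print("cap",v,L,Rr,(L+Rr)/2)
o=env.get_obs(); p=np.array(o["tool_pos"]); print(proj(s,[p-[0,0,.039],p-[0,0,.006]]))
E
```

```text
axis proj scene [[316.6, 232.7], [316.4, 217.4], [316.3, 206.0], [316.2, 197.1], [316.1, 189.5], [316.0, 183.1]]
top axis [[295.0, 234.4], [291.8, 227.3], [290.7, 224.9], [289.8, 222.9]]
186 [182 181 180 180 174 155 115  82  66  61  62  60  60  58  61  77 110 147
 176 182 180 180 181 182]
188 [176 177 172 159 143 102  67  59  58  58  59  58  57  62  58  59  68 106
 152 168 170 176 178 176]
190 [157 153 154 155 139  89  63  63  58  60  60  60  60  59  61  58  67  93
 133 155 160 163 162 165]
192 [159 137 120 129 131 102  71  62  57  58  62  61  61  59  59  64  83 125
 152 162 164 162 165 167]
194 [175 157 108  88  93  91  75  65  63  60  62  62  63  66  63  73 101 135
 149 151 160 163 164 170]
205 304 330 317.0
215 289 345 317.0
225 287 349 318.0
235 283 351 317.0
cap 172 300 332 316.0
cap 176 300 332 316.0
cap 180 300 332 316.0
cap 184 300 331 315.5
cap 188 302 330 316.0
[[314.79993758 182.49790987]
 [314.62834391 169.90571344]]
```

>>> apply_moves(
  moves=[
    [[-0.0022,0.0007,0.01],0,0.0],
    [[0,0,0.01],0,0.0],
    [[0,0,0.008],0,0.0],
    [[0,0,0.004],0,0.0],
    [[0,0,0.003],0,0.0],
    [[0,0,0.002],0,0.0],
    [[0,0,0.002],0,0.0],
    [[0,0,0],0,0.0],
  ],
)

```text
clock: 9.28
tool_pos: [0.5281, 0.0586, 0.1501]
tool_rot: [0.414, 0.91, -0.0, -0.0]
ft_force: [0.5, -0.7, -0.8]
opening: 0.146
```

```bash
python3 -c "
from st import *
st()"
```

```text
9.28 [0.5281 0.0586 0.1501] q [-0.98  0.17  0.9   1.88 -0.14  1.17  0.69] op 0.146 F [ 0.5 -0.7 -0.8] T [-0.01 -0.04 -0.01]
yaw 131.0 [-1.e-04 -1.e-04 -1.e+00]
to axis in tool [-0.0004 -0.0005  0.1501]
```

>>> apply_moves(
  moves=[
    [[0,0,0.001],0,0.0],
    [[0,0,0.001],0,0.0],
    [[0,0,0.001],0,0.0],
    [[0,0,0],0,0.0],
  ],
)

```text
clock: 9.62
tool_pos: [0.5281, 0.0587, 0.1473]
tool_rot: [0.414, 0.91, 0.0, -0.0]
ft_force: [0.4, -0.8, -0.8]
opening: 0.147
```

>>> apply_moves(
  moves=[
    [[0,0,0.001],0,0.0],
    [[0,0,0.001],0,0.0],
    [[0,0,0.001],0,0.0],
    [[0,0,0],0,0.0],
  ],
)

```text
clock: 9.95
tool_pos: [0.5281, 0.0587, 0.1441]
tool_rot: [0.414, 0.91, 0.0, -0.0]
ft_force: [0.4, 0.6, -0.8]
opening: 0.145
```

```bash
python3 -c "
from st import *
st()"
```

```text
9.95 [0.5281 0.0587 0.1441] q [-0.98  0.17  0.9   1.88 -0.15  1.15  0.69] op 0.145 F [ 0.4  0.6 -0.8] T [ 0.07 -0.13  0.07]
yaw 131.0 [ 0.  0. -1.]
to axis in tool [-0.0004 -0.0005  0.1441]
```

>>> apply_moves(
  moves=[
    [[0,0,0.001],0,0.0],
    [[0,0,0.001],0,0.0],
    [[0,0,0],0,0.0],
  ],
)

```text
clock: 10.2
tool_pos: [0.5283, 0.0586, 0.1423]
tool_rot: [0.414, 0.91, 0.0, 0.0]
ft_force: [-0.1, 0.3, -0.1]
opening: 0.15
```

>>> apply_moves(
  moves=[
    [[0,0,0.001],0,0.0],
    [[0,0,0.001],0,0.0],
    [[0,0,0],0,0.0],
  ],
)

```text
clock: 10.45
tool_pos: [0.5284, 0.0586, 0.1404]
tool_rot: [0.414, 0.91, 0.0, 0.0]
ft_force: [0.6, 0.6, 2.1]
opening: 0.147
```

>>> apply_moves(
  moves=[
    [[0,0,0.001],0,0.0],
    [[0,0,0.001],0,0.0],
    [[0,0,0],0,0.0],
  ],
)

```text
clock: 10.7
tool_pos: [0.5284, 0.0586, 0.1385]
tool_rot: [0.414, 0.91, 0.0, 0.0]
ft_force: [-0.4, -0.6, 2.8]
opening: 0.144
```

```bash
python3 -c "
from st import *
st()"
```

```text
10.7 [0.5284 0.0586 0.1385] q [-0.97  0.18  0.9   1.89 -0.16  1.14  0.7 ] op 0.144 F [-0.4 -0.6  2.8] T [ 0.05  0.04 -0.01]
yaw 131.0 [ 5.e-04  2.e-04 -1.e+00]
to axis in tool [-0.0002 -0.0008  0.1385]
```

Contact began at TCP z of about 0.142 and the force rose at about 0.8 N/mm. That is the spring, so the lugs are in the slots. Now I'll press down.

>>> apply_moves(
  moves=[
    [[0,0,0.002],0,0.0],
    [[0,0,0.002],0,0.0],
    [[0,0,0.002],0,0.0],
    [[0,0,0],0,0.0],
  ],
)

```text
clock: 11.03
tool_pos: [0.5284, 0.0586, 0.1326]
tool_rot: [0.414, 0.91, 0.0, 0.0]
ft_force: [-2.5, -0.4, 7.9]
opening: 0.144
```

>>> apply_moves(
  moves=[
    [[0,0,0.002],0,0.0],
    [[0,0,0.002],0,0.0],
    [[0,0,0.0015],0,0.0],
    [[0,0,0],0,0.0],
  ],
)

```text
clock: 11.37
tool_pos: [0.5285, 0.0586, 0.1277]
tool_rot: [0.414, 0.91, 0.0, -0.0]
ft_force: [-3.4, -0.1, 11.6]
opening: 0.144
```

```bash
python3 -c "
from st import *
st()"
```

```text
11.37 [0.5285 0.0586 0.1277] q [-0.96  0.2   0.89  1.9  -0.17  1.12  0.71] op 0.144 F [-3.4 -0.1 11.6] T [-0.06  0.85  0.03]
yaw 131.0 [ 1.e-04  6.e-04 -1.e+00]
to axis in tool [-0.0002 -0.0008  0.1277]
```

>>> apply_moves(
  moves=[
    [[0.0007,-0.0008,0.0005],0,0.0],
    [[0,0,0.0005],0,0.0],
    [[0,0,0],0,0.0],
  ],
)

```text
clock: 11.62
tool_pos: [0.5284, 0.0586, 0.1273]
tool_rot: [0.414, 0.91, 0.001, 0.001]
ft_force: [-2.6, -0.2, 12.0]
opening: 0.145
```

>>> apply_moves(
  moves=[
    [[0,0,0],3,0.0],
    [[0,0,0],3,0.0],
    [[0,0,0],3,0.0],
    [[0,0,0],3,0.0],
    [[0,0,0],3,0.0],
    [[0,0,0],0,0.0],
  ],
)

```text
clock: 12.12
tool_pos: [0.529, 0.0588, 0.1276]
tool_rot: [0.53, 0.848, 0.001, 0.001]
ft_force: [-0.0, 0.4, 11.8]
opening: 0.144
```

```bash
python3 -c "
from st import *
st()"
```

```text
12.12 [0.529  0.0588 0.1276] q [-1.    0.2   0.93  1.9  -0.18  1.12  0.46] op 0.144 F [-0.   0.4 11.8] T [-0.03  0.15 -0.04]
yaw 115.9 [ 0.0037  0.001  -1.    ]
to axis in tool [-0.0002 -0.0017  0.1276]
```

>>> apply_moves(
  moves=[
    [[0,0,0],3,0.0],
    [[0,0,0],3,0.0],
    [[0,0,0],3,0.0],
    [[0,0,0],3,0.0],
    [[0,0,0],3,0.0],
    [[0,0,0],0,0.0],
  ],
)

```text
clock: 12.62
tool_pos: [0.5293, 0.0588, 0.1277]
tool_rot: [0.637, 0.771, 0.002, 0.001]
ft_force: [-1.4, -0.7, 11.3]
opening: 0.147
```

>>> apply_moves(
  moves=[
    [[0,0,0],3,0.0],
    [[0,0,0],3,0.0],
    [[0,0,0],3,0.0],
    [[0,0,0],3,0.0],
    [[0,0,0],3,0.0],
    [[0,0,0],0,0.0],
  ],
)

```text
clock: 13.12
tool_pos: [0.5295, 0.0588, 0.1277]
tool_rot: [0.732, 0.682, 0.002, 0.001]
ft_force: [0.1, -1.1, 11.2]
opening: 0.146
```

```bash
python3 -c "
from st import *
st()"
```

```text
13.12 [0.5295 0.0588 0.1277] q [-1.07  0.22  1.02  1.9  -0.21  1.12 -0.04] op 0.146 F [ 0.1 -1.1 11.2] T [-0.04 -0.09 -0.01]
yaw 85.9 [ 4.8e-03  9.0e-04 -1.0e+00]
to axis in tool [-0.001  -0.0021  0.1277]
```

>>> apply_moves(
  moves=[
    [[0,0,0],2,0.0],
    [[0,0,0],2,0.0],
    [[0,0,0],2,0.0],
    [[0,0,0],2,0.0],
    [[0,0,0],2,0.0],
    [[0,0,0],0,0.0],
  ],
)

```text
clock: 13.62
tool_pos: [0.5295, 0.0587, 0.1277]
tool_rot: [0.788, 0.615, 0.002, 0.001]
ft_force: [0.0, 0.4, 12.1]
opening: 0.143
```

```bash
python3 -c "
from st import *
st()"
```

```text
13.62 [0.5295 0.0587 0.1277] q [-1.09  0.23  1.05  1.9  -0.22  1.12 -0.2 ] op 0.143 F [ 0.   0.4 12.1] T [-0.08 -0.03 -0.  ]
yaw 76.0 [ 4.9e-03  7.0e-04 -1.0e+00]
to axis in tool [-0.0013 -0.0019  0.1277]
```

>>> apply_moves(
  moves=[
    [[0,0,0],1,0.0],
    [[0,0,0],1,0.0],
    [[0,0,0],0,0.0],
  ],
)

```text
clock: 13.87
tool_pos: [0.5296, 0.0587, 0.1278]
tool_rot: [0.799, 0.602, 0.002, 0.001]
ft_force: [0.4, 0.1, 11.7]
opening: 0.147
```

```bash
python3 -c "
from st import *
st()"
```

```text
13.87 [0.5296 0.0587 0.1278] q [-1.1   0.24  1.06  1.9  -0.23  1.13 -0.23] op 0.147 F [ 0.4  0.1 11.7] T [-0.08 -0.04  0.01]
yaw 74.0 [ 5.e-03  8.e-04 -1.e+00]
to axis in tool [-0.0014 -0.0019  0.1277]
```

>>> apply_moves(
  moves=[
    [[0,0,0],1,0.0],
    [[0,0,0],1,0.0],
    [[0,0,0],0,0.0],
  ],
)

```text
clock: 14.12
tool_pos: [0.5295, 0.0587, 0.1277]
tool_rot: [0.809, 0.588, 0.002, 0.001]
ft_force: [0.5, -0.5, 11.7]
opening: 0.151
```

```bash
python3 -c "
from st import *
st()"
```

```text
14.12 [0.5295 0.0587 0.1277] q [-1.1   0.24  1.06  1.9  -0.23  1.13 -0.27] op 0.151 F [ 0.5 -0.5 11.7] T [-0.07 -0.03  0.1 ]
yaw 72.0 [ 4.7e-03  8.0e-04 -1.0e+00]
to axis in tool [-0.0015 -0.0017  0.1277]
```

Turned 59°. Tz is just starting to rise (0.10), so I'll continue gently.

>>> apply_moves(
  moves=[
    [[0,0,0],1,0.0],
    [[0,0,0],0,0.0],
  ],
)

```text
clock: 14.28
tool_pos: [0.5294, 0.0588, 0.1277]
tool_rot: [0.814, 0.581, 0.002, 0.001]
ft_force: [0.6, -1.1, 12.0]
opening: 0.151
```

```bash
python3 -c "
from st import *
st()"
```

```text
14.28 [0.5294 0.0588 0.1277] q [-1.1   0.24  1.06  1.9  -0.23  1.13 -0.28] op 0.151 F [ 0.6 -1.1 12. ] T [-0.02  0.08  0.16]
yaw 71.0 [ 4.6e-03  8.0e-04 -1.0e+00]
to axis in tool [-0.0015 -0.0016  0.1277]
```

>>> apply_moves(
  moves=[
    [[0,0,0],1,0.0],
    [[0,0,0],0,0.0],
  ],
)

```text
clock: 14.45
tool_pos: [0.5294, 0.0588, 0.1277]
tool_rot: [0.819, 0.574, 0.002, 0.001]
ft_force: [-0.5, -0.7, 12.2]
opening: 0.149
```

```bash
python3 -c "
from st import *
st()"
```

```text
14.45 [0.5294 0.0588 0.1277] q [-1.11  0.24  1.07  1.9  -0.23  1.13 -0.3 ] op 0.149 F [-0.5 -0.7 12.2] T [-0.05  0.08  0.29]
yaw 70.1 [ 4.5e-03  7.0e-04 -1.0e+00]
to axis in tool [-0.0015 -0.0016  0.1277]
```

>>> apply_moves(
  moves=[
    [[0,0,0],1,0.0],
    [[0,0,0],1,0.0],
    [[0,0,0],0,0.0],
  ],
)

```text
clock: 14.7
tool_pos: [0.5294, 0.0588, 0.1277]
tool_rot: [0.828, 0.56, 0.002, 0.001]
ft_force: [-0.4, -0.2, 12.4]
opening: 0.148
```

```bash
python3 -c "
from st import *
st()"
```

```text
14.7 [0.5294 0.0588 0.1277] q [-1.11  0.24  1.07  1.9  -0.24  1.13 -0.33] op 0.148 F [-0.4 -0.2 12.4] T [-0.11  0.1   0.76]
yaw 68.2 [ 4.5e-03  2.0e-04 -1.0e+00]
to axis in tool [-0.0015 -0.0015  0.1277]
```

The stop is confirmed: torque rose to 0.76 N m from about 72°. I'll back off to mid-notch and let the cap rise.

>>> apply_moves(
  moves=[
    [[0,0,0],-4,0.0],
    [[0,0,0],-4,0.0],
    [[0,0,0],-3.5,0.0],
    [[0,0,-0.002],0,0.0],
    [[0,0,-0.002],0,0.0],
    [[0,0,-0.002],0,0.0],
    [[0,0,-0.001],0,0.0],
    [[0,0,0],0,0.0],
  ],
)

```text
clock: 15.37
tool_pos: [0.5292, 0.0589, 0.1342]
tool_rot: [0.769, 0.64, 0.002, 0.001]
ft_force: [1.8, 0.2, 6.1]
opening: 0.144
```

```bash
python3 -c "
from st import *
st()"
```

```text
15.37 [0.5292 0.0589 0.1342] q [-1.09  0.22  1.04  1.9  -0.21  1.14 -0.15] op 0.144 F [1.8 0.2 6.1] T [ 0.03 -0.36  0.06]
yaw 79.6 [ 4.6e-03  9.0e-04 -1.0e+00]
to axis in tool [-0.0013 -0.0016  0.1342]
```

>>> apply_moves(
  moves=[
    [[0,0,-0.001],0,0.0],
    [[0,0,-0.001],0,0.0],
    [[0,0,0],0,0.0],
  ],
)

```text
clock: 15.62
tool_pos: [0.5292, 0.0589, 0.136]
tool_rot: [0.769, 0.64, 0.002, 0.001]
ft_force: [1.1, -0.1, 4.9]
opening: 0.145
```

```bash
python3 -c "
from st import *
st()"
```

```text
15.62 [0.5292 0.0589 0.136 ] q [-1.09  0.22  1.04  1.9  -0.21  1.14 -0.16] op 0.145 F [ 1.1 -0.1  4.9] T [-0.   -0.49 -0.05]
yaw 79.6 [ 4.6e-03  7.0e-04 -1.0e+00]
to axis in tool [-0.0013 -0.0016  0.136 ]
```

>>> apply_moves(
  moves=[
    [[0,0,-0.001],0,0.0],
    [[0,0,0],0,0.0],
  ],
)

```text
clock: 15.78
tool_pos: [0.529, 0.0588, 0.1366]
tool_rot: [0.769, 0.64, 0.002, 0.001]
ft_force: [4.4, -0.4, 4.2]
opening: 0.145
```

```bash
python3 -c "
from st import *
st()"
```

```text
15.78 [0.529  0.0588 0.1366] q [-1.09  0.21  1.04  1.9  -0.2   1.14 -0.16] op 0.145 F [ 4.4 -0.4  4.2] T [ 0.09 -0.99 -0.01]
yaw 79.5 [ 4.4e-03  4.0e-04 -1.0e+00]
to axis in tool [-0.0012 -0.0014  0.1366]
```

>>> apply_moves(
  moves=[
    [[0,0,-0.001],0,0.0],
    [[0,0,0],0,0.0],
  ],
)

```text
clock: 15.95
tool_pos: [0.5287, 0.0588, 0.1366]
tool_rot: [0.769, 0.64, 0.002, 0.001]
ft_force: [7.9, 0.4, -2.7]
opening: 0.147
```

```bash
python3 -c "
from st import *
st()"
```

```text
15.95 [0.5287 0.0588 0.1366] q [-1.09  0.21  1.04  1.9  -0.2   1.14 -0.16] op 0.147 F [ 7.9  0.4 -2.7] T [ 0.21 -1.83 -0.03]
yaw 79.6 [ 4.4e-03 -2.0e-04 -1.0e+00]
to axis in tool [-0.001  -0.0012  0.1366]
```

The upward pull flipped the force at TCP z 0.1366, which puts the cap's origin near 97 mm, so the lugs are in the notches. I'll relax, release and retreat.

>>> apply_moves(
  moves=[
    [[0,0,0.0015],0,0.0],
    [[0,0,0],0,0.03],
    [[0,0,0],0,0.05],
    [[0,0,0],0,0.05],
    [[0,0,0],0,0.05],
    [[0,0,0],0,0.05],
    [[0,0,-0.01],0,0.05],
    [[0,0,-0.02],0,0.05],
    [[0,0,-0.03],0,0.05],
    [[0,0,-0.03],0,0.05],
    [[0,0,-0.03],0,0.05],
    [[0,0,0],0,0.05],
  ],
)

```text
clock: 16.95
tool_pos: [0.5303, 0.0584, 0.2615]
tool_rot: [0.769, 0.64, 0.005, 0.001]
ft_force: [1.7, -0.8, -0.5]
opening: 0.585
```

```bash
python3 - <<'E'
from st import *
st()
s=cap('scene');c=s['img'][120:270,240:400]
save('rel',cv2.resize(np.clip(c*1.6,0,255).astype(np.uint8),None,fx=4,fy=4,interpolation=cv2.INTER_CUBIC))
# predicted skirt lower edge front point / bar top ends for locked (.096) & unlocked (.092,.102)
a=np.linspace(0,2*np.pi,200)
for z in(.092,.096,.102):
    q=proj(s,np.c_[.528+.0295*np.cos(a),.058+.0295*np.sin(a),0*a+z]); print(z,"skirt bottom row",q[:,1].max())
E
```

```text
16.95 [0.5303 0.0584 0.2615] q [-1.18  0.06  1.07  1.73 -0.05  1.37 -0.28] op 0.585 F [ 1.7 -0.8 -0.5] T [-0.01 -0.08  0.05]
yaw 79.5 [ 0.0087  0.0038 -1.    ]
to axis in tool [-0.0022 -0.0043  0.2615]
0.092 skirt bottom row 215.64324714073095
0.096 skirt bottom row 214.2992136842979
0.102 skirt bottom row 212.26700392842025
```

View pics/rel.png

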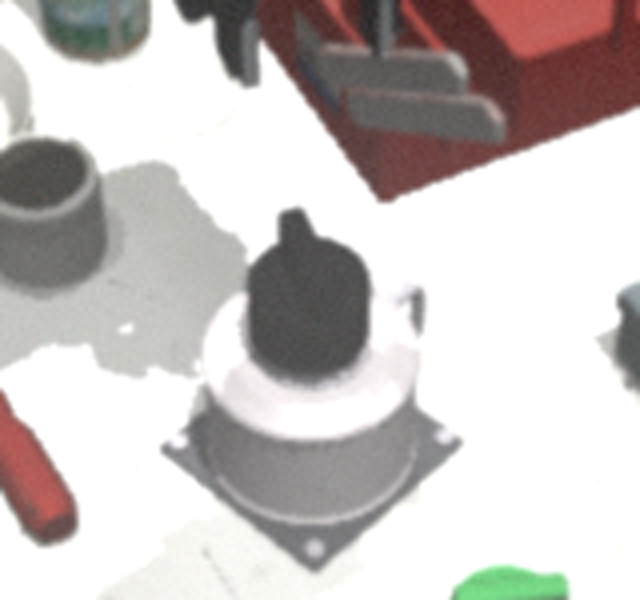

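The picture shows the cap seated upright on the neck, skirt bottom at about row 215 (locked height predicts 214.3, free in the slots 212.3). The gripper is well clear and the bystanders are unmoved. I'll hand in.

```bash
python3 -c "
from st import *
print(workorder.close_job()); st()"
```

```text
the job is handed in; nothing more can be done
None
the job is handed in; nothing more can be done
```

The black cap is on the can's neck and locked as far as my checks can tell, and the job was handed in at about 17 s of the 64 s allowed. No verdict was reported.

- **Slots:** I gripped the cap by its bar and lowered it at 131°. The lugs dropped in with only the spring's force (about 0.8 N/mm), with no hard contact on the flange.
- **Turn to the stop:** I pressed to about 12 N and turned clockwise. The stop showed up at about 59°, with torque rising to 0.76 N m, under the 1.5 N m limit.
- **Locking:** I backed off about 11° toward mid-notch and let the cap rise. With the cap still gripped, an upward pull stopped it at about 97 mm over the can's base. That matches the locked height of 96 mm and not the unlocked 92 or 102 mm.
- **After release:** the cap stands upright and the gripper is about 125 mm higher. The piston and the look-alike caps were not touched; the grease tin and spark plug were not in the last picture, but the arm did not work near them.

**Limits of the checks:**
- The last picture put the skirt's edge at row 215, between the predictions for 96 mm (214.3) and 92 mm (215.6). It rules out the 102 mm position but cannot separate the other two, so the lock rests on the force and height readings.
- There was a side force of up to 8 N during the pull test because the grip was slightly off centre. I eased the cap down before letting go.
- I did not regrip the cap to try turning it back.

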